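Clamp a freshly glued shelf batten to the set force

ROBOT

A 6-joint arm with a two-finger parallel gripper is mounted at the origin on the work surface. World frame = base frame: x ahead of the robot, y to its left, z up, the work surface at z = 0. Lengths are in m, angles in rad, forces in N, time in s.
With the tool pointing down it reaches from about 0.325 to 0.9 m from the base axis. Payload 6.1 kg.
Tool frame: the origin (TCP) lies midway between the tips of the shut fingers; the grasp point (between the pads) lies 19 mm behind it; z points along the fingers, y is the line along which they close (so a half turn about z gives the same grasp; the last joint's range is limited). The gripper opens to 85 mm and grips with 20 to 120 N. Pads are 22 mm wide; open, the fingers measure 114 mm over their backs; the gripper's body (76 mm by 85 mm) begins 54 mm behind the grasp point. The pads swing forward as they close: fully open they stand 13 mm farther back than shut.
Start: joints at [-1.348, 0.22, 1.526, -0, 1.395, -0.126], TCP at [0.214, -0.587, 0.231] pointing down, gripper open.
Joint ranges: [-2.98, 2.98], [-0.91, 2.08], [0.09, 2.57], [-1.24, 4.39], [0.2, 2.65], [-2.68, 2.68]. Speed limits (rad/s): [2.57, 2.57, 3.01, 3.14, 3.14, 3.14].

INTERFACE

Orientations are given as [roll, pitch, yaw] about the fixed x, y, z axes, in that order (R = Rz(yaw) Ry(pitch) Rx(roll)).
In Python, from plant import movep, move_l, set_joints, gripper_to, hold, inverse_kinematics, observe, get_image, get_calibration, Unreachable, job_done gives the robot as it stands. Calls block until the motion is done:
- movep(position, orientation): joint-space move of the TCP to a pose.
- move_l(position, feed=0.15, rotation=None, max_force=None): straight line of the TCP; rotation=None keeps the orientation; feed is the mean speed in m/s. With max_force (N) it stops when the force on the tool has changed by that much, and returns True; else False.
- set_joints(angles): joint-space move.
- gripper_to(opening, f_grip=None): finger opening in m; f_grip is the grip in N (None keeps the last); returns when the fingers have stopped.
- hold(seconds).
- inverse_kinematics(position, orientation): joint angles nearest the present ones, or None.
- observe(): the state.
- get_image(name): name is "side" or "top"; returns (picture, depth): 420x560x3 uint8, red, green, blue; 420x560 float32, m along the optical axis (not along the pixel's ray), 0 where there is no reading.
- get_calibration(name): a dict with "intrinsics" (3x3 intrinsics, pixels), "dist_coeffs" ([k1, k2, p1, p2, k3] as OpenCV has them; the pictures are not rectified), "world_from_camera" (4x4, takes a point from camera to world coordinates). Camera axes: x right, y down, z forward; pixel columns grow to the right and rows downward; lengths in m; the calibration is good to about 2 mm. A picture is of the moment at which its call begins. get_calibration takes no time and is no camera call.
A pose or a line that the arm cannot do raises Unreachable and nothing moves.
- job_done(): hands the job in; it is judged then, once.
The state is a dict: "time_s": time; "q": joint angles; "joint_velocities": joint speeds; "joint_torque": joint torques, N m; "eef_pos": TCP position; "tcp_rot": TCP orientation; "ft_force": force on the tool from outside, world axes, zero at the start; "torque": the same for the moment, N m; "opening": finger opening in m; "grasp_force": force on a finger pad.
Only numpy, scipy, OpenCV 4.12 (cv2) and the standard library are available. Lean on these libraries where they do the work, as an engineer would, in place of code of your own. Each camera call takes 0.05 s, during which the arm holds its last target. There are 200 camera calls.

TASK

Lay the glued batten lengthwise in the channel of the bench screw clamp and slide it gently under the foot until its end is fully home against the stop plate. Then wind the crank clockwise until the spring-loaded force tab has popped fully out of the side of the block above the foot, and stop there: tightening on beyond that squeezes the glue out of the joint. Let go and leave everything else on the bench undisturbed.

Things in the scene. Friction and masses are not known exactly. Their poses are not given: they have to be found in the camera images.
- clamp: Dark steel bench screw clamp, bolted down. Origin: on its upright screw axis, at bench level; x points along its channel from the open mouth (robot side) to the column, z up. Base plate 90 mm wide, 12 mm high, x = -78 to 102 mm. On it a level channel between steel ledges (tops 22 mm above the bench): 46 mm wide from the stop plate (x = 45 mm) to x = -32 mm, then flaring to 60 mm at the mouth, x = -72 mm.
- stop (a point): Middle of the channel floor's end, 12 mm above the bench, at the face of the stop plate, 45 mm behind the screw axis.
- stop_plate: Steel stop plate, 46 mm wide and 40 mm high, on the front of the column at the end of the channel; the origin is the clamp's origin, not on the plate. The column behind it is 40 mm wide and 132 mm high.
- head_top (a point): Top of the clamp's head on the screw axis, 132 mm above the bench, below the crank. The head is 32 mm wide and reaches from 28 mm before the axis back to the column; its underside is 98 mm above the bench.
- foot_face (a point): Underside of the clamp's round steel foot (34 mm diameter) on the screw axis, at the start 50 to 58 mm above the bench, that is 10 to 18 mm above a batten lying in the channel. The foot is sprung on the screw, so after it meets the batten the force builds up gradually as the crank is wound on.
- foot: The same foot, as a body; its origin is not on it: the underside lies 58 mm above this origin.
- crank_hub (a point): Crank hub on the screw axis, level with the top of the crank arm, 146 mm above the bench (a nut on it reaches 150 mm). Clockwise seen from above lowers the foot 20 mm per turn (quick thread). The thread has friction and stays where it is left. At the start the arm points to the mouth or up to 2.5 rad clockwise of that; 0.9 to 1.4 turns are needed in all.
- grip_mid (a point): Middle of the crank's upright black hand grip, a cylinder 18 mm in diameter, 50 mm tall, its middle 172 mm above the bench. It spins freely on its pin, so it can be held while carried round the screw axis on a level circle of 50 mm radius; its height never changes. Keeping it moving takes roughly 5 N when the screw is free, roughly 8 N when the tab pops out.
- tab (a joint): Force tab: bright metal slug of 12 x 11 mm section in the left (clamp's +y) side of the dark block (30 x 44 x 20 mm) above the foot, going down with it. Value: how far it is out, 0 to 0.016 m (fully out, at its stop). It stays in until the set force is near, then pops out within about a fourteenth of a turn of the crank and stays out. A twentieth of a turn past fully out is harmless; a sixth of a turn past it overtightens.
- tab_tip (a point): Centre of the outer end face of the force tab: 23 mm to the clamp's +y side of the screw axis when in (1 mm proud), 39 mm when fully out.
- batten_mid (a point): Centre of the batten (half-way up): pale wooden bar 260 x 40 x 28 mm (x along its length, z up), two laths glued flat on each other, 0.14 to 0.22 kg, lying flat on the bench to one side of the clamp. Both ends are alike. Fully home, its centre is 85 mm before the screw axis.
- carton: Bystander: cardboard carton 160 x 110 x 75 mm; origin at the centre of its underside.
- glue: Bystander: white glue bottle, 54 mm diameter, 130 mm tall; origin at the centre of its underside.
- tin: Bystander: food tin, 72 mm diameter, 110 mm tall; origin at the centre of its underside.
- jar: Bystander: glass jar, 80 mm diameter, 100 mm tall; origin at the centre of its underside.
- tape: Bystander: cardboard tape core lying flat, 100 mm outer diameter, 48 mm high; origin at the centre of its underside.
- driver: Bystander: screwdriver lying flat; origin at the underside of its middle.
- offcut: Bystander: short lath offcut 120 x 40 x 14 mm; origin at the centre of its underside.
- batten: The same batten; origin at the centre of its underside, 14 mm below its centre.
Not all that is in view belongs to the job. Of the things that look like the clamp, the larger one is meant.

How it is judged:
By the outcome, as a careful person would: the job done as asked, in the order asked, and still so for the second after the job is handed in, with the robot touching nothing.
It also fails if it takes over 72 s, if anything falls off the work surface, if the arm or the gripper's body presses on something with over 40 N, if the wrist force passes 120 N, or if a joint passes its speed limit or range.

## Working session

There is one attempt and no reset: what is moved stays moved. The work goes in short steps, each a Python script; the robot and the scene stay as the last script left them, time stands still between calls to the robot, and variables do not carry over. Pictures are saved under pics/ and viewed, at most 10 in all, crops included, and the job is handed in when it is done.

```bash
ls; mkdir -p pics; python3 - <<'E'
from plant import *
import cv2,numpy as np
np.set_printoptions(precision=4,suppress=True)
for n in("side","top"):
    p,d=get_image(n); cv2.imwrite(f"pics/{n}0.png",p[...,::-1]); np.save(f"pics/{n}0.npy",d)
    c=get_calibration(n); print(n,c)
o=observe(); print(o)
E
```

```text
pics
side {'intrinsics': array([[542.8908,   0.    , 274.2324],
       [  0.    , 542.8908, 205.1169],
       [  0.    ,   0.    ,   1.    ]]), 'dist_coeffs': array([-0.1216,  0.    ,  0.    ,  0.    ,  0.    ]), 'world_from_camera': array([[-0.8719, -0.3023,  0.3852, -0.0763],
       [-0.4891,  0.5011, -0.7139,  1.2561],
       [ 0.0227, -0.8109, -0.5848,  1.1693],
       [ 0.    ,  0.    ,  0.    ,  1.    ]])}
top {'intrinsics': array([[495.5473,   0.    , 290.6261],
       [  0.    , 495.5473, 203.9058],
       [  0.    ,   0.    ,   1.    ]]), 'dist_coeffs': array([-0.0376,  0.    ,  0.    ,  0.    ,  0.    ]), 'world_from_camera': array([[ 0.0257, -0.9984,  0.0498,  0.5592],
       [-0.9997, -0.0254,  0.0064, -0.0183],
       [-0.0052, -0.0499, -0.9987,  1.3691],
       [ 0.    ,  0.    ,  0.    ,  1.    ]])}
{'time_s': 0.1, 'q': array([-1.3481,  0.2212,  1.5275,  0.    ,  1.3947, -0.1261]), 'joint_velocities': array([-0.0006, -0.0017, -0.0043,  0.0012, -0.0014, -0.0002]), 'joint_torque': array([  0.0011, -49.824 , -39.055 ,  -0.0004,   0.0056,   0.    ]), 'eef_pos': array([ 0.2135, -0.5868,  0.2303]), 'tcp_rot': array([-3.1398, -0.0002,  0.3488]), 'ft_force': array([-0.508 ,  0.0206,  0.2583]), 'torque': array([-0.0382,  0.0216, -0.0058]), 'grasp_force': 0.0, 'opening': 0.08507548530528049}
```

View pics/side0.png

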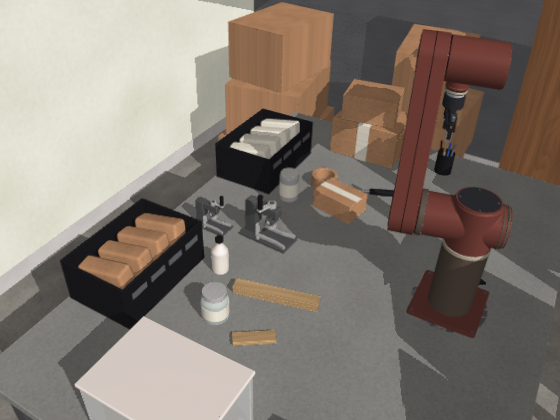

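View pics/top0.png

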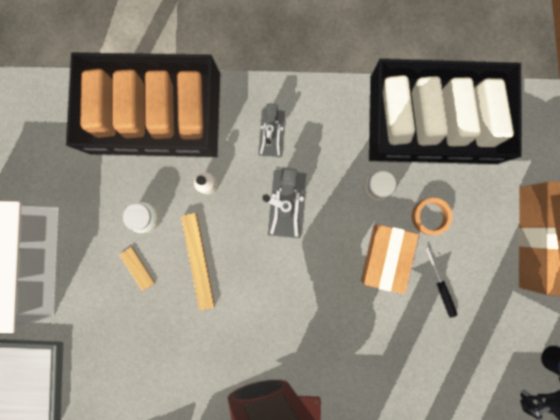

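The side view shows the clamp at about (265,220), the batten at (275,294) and the offcut at (254,338). In the top view the clamp is at (286,205) with its mouth towards the robot. The batten runs (190,215)–(206,308), the offcut is at (137,269), and the smaller decoy clamp at (270,132).

```bash
cat > h.py <<'E'
from plant import *
import cv2,numpy as np
np.set_printoptions(precision=4,suppress=True)
CAL={n:get_calibration(n) for n in("side","top")}
def rays(n,px):
    c=CAL[n]; u=cv2.undistortPoints(np.float64(px).reshape(-1,1,2),c["intrinsics"],c["dist_coeffs"])[:,0]
    T=c["world_from_camera"]; return T[:3,3],np.c_[u,np.ones(len(u))]@T[:3,:3].T
def onplane(n,px,z):
    o,d=rays(n,px); return o+d*((z-o[2])/d[:,2])[:,None]
def cloud(n,depth):
    v,u=np.mgrid[:420,:560]; o,d=rays(n,np.stack([u,v],-1).reshape(-1,2))
    return (o+d*depth.reshape(-1,1)).reshape(420,560,3)
def proj(n,P):
    c=CAL[n]; M=np.linalg.inv(c["world_from_camera"])
    return cv2.projectPoints(np.float64(P).reshape(-1,1,3),cv2.Rodrigues(M[:3,:3])[0],M[:3,3],c["intrinsics"],c["dist_coeffs"])[0][:,0]
def shot(n,name=None,box=None,k=5):
    p,d=get_image(n)
    if name:
        q=p if box is None else cv2.resize(p[box[1]:box[3],box[0]:box[2]],None,fx=k,fy=k,interpolation=cv2.INTER_CUBIC)
        cv2.imwrite(f"pics/{name}.png",q[...,::-1])
    return p,d
E
python3 - <<'E'
from h import *
t=cv2.imread("pics/top0.png"); s=cv2.imread("pics/side0.png")
a=cv2.resize(t[155:250,245:325],None,fx=6,fy=6,interpolation=cv2.INTER_CUBIC)[:570]
cv2.imwrite("pics/ctop.png",a)
cv2.imwrite("pics/cside.png",cv2.resize(s[180:260,180:310],None,fx=6,fy=6,interpolation=cv2.INTER_CUBIC))
d=np.load("pics/top0.npy"); C=cloud("top",d)
hsv=cv2.cvtColor(t,cv2.COLOR_BGR2HSV)
m=cv2.inRange(hsv,(10,90,60),(28,255,255)); m[:200]=0; m[330:]=0; m[:,:100]=0; m[:,240:]=0
for c in cv2.findContours(m,cv2.RETR_EXTERNAL,cv2.CHAIN_APPROX_NONE)[0]:
    if cv2.contourArea(c)<100: continue
    r=cv2.minAreaRect(c); P=onplane("top",c[:,0],0.028)
    w=cv2.minAreaRect(np.float32(P[:,:2])); mm=np.zeros(m.shape,np.uint8); cv2.drawContours(mm,[c],-1,255,-1)
    print(r,"world",w,"z",np.median(C[mm>0][:,2]))
sub=C[155:250,245:325]; z=sub[...,2]
for lo,hi in((.125,.138),(.14,.155),(.19,.205),(.018,.028),(.008,.016)):
    q=sub[(z>lo)&(z<hi)]; print(lo,hi,len(q),q.mean(0),q.min(0),q.max(0), cv2.minAreaRect(np.float32(q[:,:2])))
E
```

```text
((136.63235473632812, 268.2794189453125), (43.48691177368164, 14.725727081298828), 57.528804779052734) world ((0.4411745071411133, 0.40284568071365356), (0.11780796945095062, 0.03998548537492752), 34.892364501953125) z 0.013800455538127365
((197.62896728515625, 260.877685546875), (96.1437759399414, 15.842182159423828), 78.9964599609375) world ((0.46612098813056946, 0.23771165311336517), (0.2591755986213684, 0.042825810611248016), 13.00584602355957) z 0.028217350288195386
0.125 0.138 562 [ 0.6598 -0.0007  0.1327] [ 0.588  -0.0222  0.1252] [0.7118 0.0185 0.138 ] ((0.6505342125892639, 0.0003758091479539871), (0.03962153196334839, 0.12475185096263885), 85.79507446289062)
0.14 0.155 181 [0.6203 0.0147 0.1481] [ 0.5999 -0.0092  0.1401] [0.6747 0.0581 0.1549] ((0.6295204758644104, 0.012659318745136261), (0.05949437618255615, 0.06875443458557129), 42.60041809082031)
0.19 0.205 44 [0.6326 0.0495 0.1975] [0.6252 0.041  0.1911] [0.6399 0.0575 0.2028] ((0.6325716376304626, 0.049231916666030884), (0.014559316448867321, 0.01641315035521984), 2.860178232192993)
0.018 0.028 286 [0.6059 0.     0.0221] [ 0.5387 -0.0424  0.0181] [0.712  0.05   0.0279] ((0.6262332201004028, 0.002911072224378586), (0.08680223673582077, 0.17511340975761414), 87.21856689453125)
0.008 0.016 962 [0.6182 0.0016 0.0123] [ 0.5058 -0.0997  0.008 ] [0.7621 0.1095 0.016 ] ((0.6339306831359863, 0.006616771221160889), (0.20865704119205475, 0.25622260570526123), 88.25334167480469)
```

View pics/ctop.png

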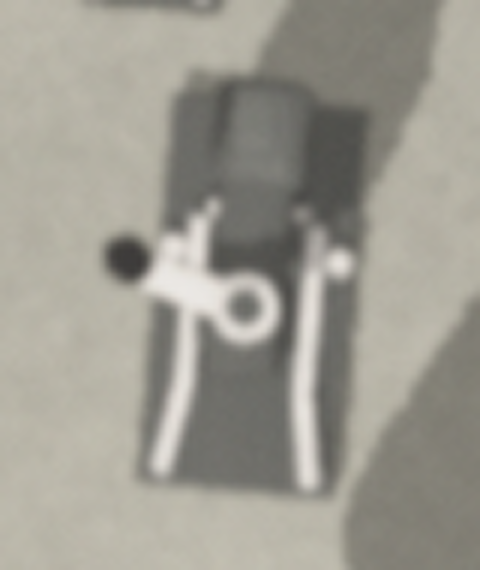

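View pics/cside.png

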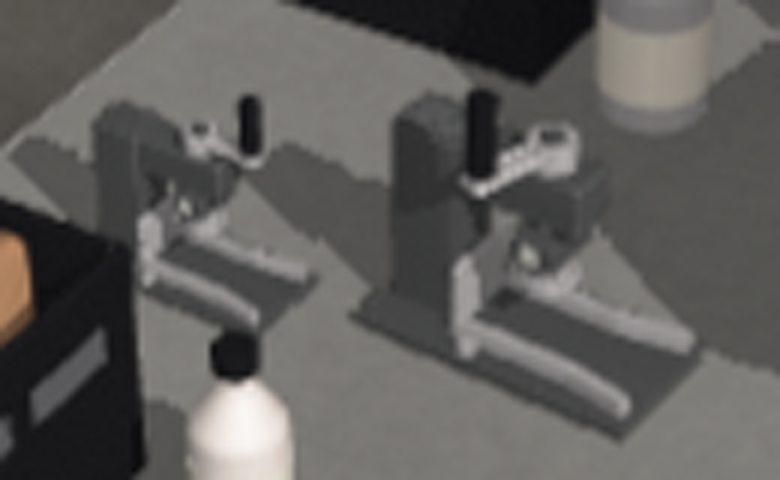

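The crops put the hub at about top (285.8,206.2) and side (272.5,204.2). The black grip is at top (266.3,198) and side (260.3,202.5), so the arm points to the clamp's +y side. The ledges and base plate outline show clearly.

```bash
python3 - <<'E'
from h import *
print("hub top",onplane("top",[(285.8+.0,206.2)],.148)," side",onplane("side",[(272.5,204.2)],.148))
print("grip top",onplane("top",[(266.3,198)],.197),"side mid",onplane("side",[(260.3,202.5)],.172))
co=np.array([(140,482),(332,497),(368,105),(175,85)])/6+[245,155]-.4
P=onplane("top",co,.012); print("base",P); 
f=(P[0]+P[1])/2;b=(P[2]+P[3])/2; print("yaw",np.arctan2(*(b-f)[1::-1]),np.arctan2(*(P[3]-P[0])[1::-1]),np.arctan2(*(P[2]-P[1])[1::-1]),"len",np.linalg.norm(b-f),np.linalg.norm(P[0]-P[1]),"front yaw",np.arctan2((P[0]-P[1])[1],(P[0]-P[1])[0])-np.pi/2, "back",np.arctan2((P[3]-P[2])[1],(P[3]-P[2])[0])-np.pi/2)
x=(b-f)/np.linalg.norm(b-f); print("axis from base",f+x*.078)
d=np.load("pics/top0.npy"); C=cloud("top",d); z=C[...,2]
m=((z>.007)&(z<.03)).astype(np.uint8)*255; m[:155]=0;m[250:]=0;m[:,:250]=0;m[:,325:]=0
m2=((z>.007)).astype(np.uint8)*255; m2[:155]=0;m2[250:]=0;m2[:,:250]=0;m2[:,325:]=0
m2=cv2.morphologyEx(m2,cv2.MORPH_OPEN,np.ones((3,3)))
c=max(cv2.findContours(m2,cv2.RETR_EXTERNAL,cv2.CHAIN_APPROX_NONE)[0],key=cv2.contourArea)
print(cv2.minAreaRect(np.float32(onplane("top",c[:,0],.012)[:,:2])))
q=C[155:250,250:325].reshape(-1,3)
s=q[(q[:,2]>.125)&(q[:,2]<.137)&(np.abs(q[:,1])<.03)]
# bright ledges
t=cv2.imread("pics/top0.png"); g=t.min(2); L=(g>165)&(z>.0)&(z<.035); L[:190]=0;L[250:]=0;L[:,:265]=0;L[:,305:]=0
n,lab=cv2.connectedComponents(L.astype(np.uint8))
for i in range(1,n):
    v,u=np.nonzero(lab==i)
    if len(v)>20:
        W=onplane("top",np.c_[u,v],.022); W=W[W[:,0].argsort()]
        for lo in np.arange(.53,.68,.015):
            k=W[(W[:,0]>=lo)&(W[:,0]<lo+.015)]
            if len(k)>2: print(i,k.mean(0)[:2],len(k))
# ring/hub
R=(z>.14)&(z<.156); R[:195]=0;R[217:]=0;R[:,:277]=0;R[:,296:]=0
v,u=np.nonzero(R); print("hub cloud",C[R].mean(0),cv2.minEnclosingCircle(np.float32(C[R][:,:2])))
for n in("side","top"):
    p=cv2.imread(f"pics/{n}0.png"); print(n,proj(n,[[.622,0.002,.148]]))
E
```

```text
hub top [[0.6142 0.0013 0.148 ]]  side [[0.6037 0.0079 0.148 ]]
grip top [[0.6302 0.0472 0.197 ]] side mid [[0.6253 0.0491 0.172 ]]
base [[ 0.5404  0.0503  0.012 ]
 [ 0.5358 -0.0374  0.012 ]
 [ 0.7156 -0.0494  0.012 ]
 [ 0.7226  0.0393  0.012 ]]
yaw -0.06354580338324092 -0.06014297445388679 -0.06699324893273145 len 0.18130373676331243 0.08776309204322202 front yaw -0.05197790213572917 back -0.07867412157263187
axis from base [0.616  0.0015 0.012 ]
((0.6334946155548096, 0.013443462550640106), (0.11375636607408524, 0.18880976736545563), 86.05448913574219)
3 [0.6462 0.033 ] 26
3 [0.6554 0.0289] 18
4 [ 0.5423 -0.0258] 5
4 [ 0.5527 -0.0254] 20
4 [ 0.568  -0.0232] 18
4 [ 0.5829 -0.0226] 15
4 [ 0.598  -0.0234] 19
4 [ 0.6129 -0.0246] 15
4 [ 0.628  -0.0254] 19
4 [ 0.6411 -0.0343] 24
5 [0.5972 0.0559] 8
5 [0.6129 0.0554] 15
5 [0.6246 0.05  ] 10
6 [0.5532 0.0395] 20
6 [0.568  0.0356] 17
6 [0.5826 0.0327] 20
6 [0.598 0.031] 17
6 [0.6129 0.0312] 12
11 [0.5331 0.0216] 39
hub cloud [0.6172 0.0065 0.1486] ((0.6195168495178223, 0.00786681193858385), 0.01968613639473915)
side [[268.4884 201.6012]]
top [[285.6007 203.0216]]
```

Clamp axis is about (0.614, 0.002) with yaw about −0.063: base length 181 mm and width 88 mm match, and the grip sits 48 mm from the hub. The batten centre is about (0.466, 0.238) with yaw 0.227, and its size and height match too. Next I pick the batten 40 mm behind its centre.

```bash
python3 - <<'E'
from h import *
yb=.227; c=np.array([.466,.2385]); g=c-.04*np.array([np.cos(yb),np.sin(yb)])
p=observe()["eef_pos"]; move_l([p[0],p[1],.30],feed=.25)
movep([g[0],g[1],.15],[np.pi,0,yb])
print(move_l([g[0],g[1],.001],feed=.12,max_force=8))
gripper_to(.03,f_grip=50)
o=observe(); print(o["eef_pos"],o["opening"],o["grasp_force"],o["ft_force"],o["time_s"])
p=o["eef_pos"]; move_l([p[0],p[1],.10],feed=.15)
p,d=shot("top","lift",(150,180,290,330),4)
C=cloud("top",d); hsv=cv2.cvtColor(p,cv2.COLOR_RGB2HSV)
m=cv2.inRange(hsv,(10,90,60),(28,255,255)); m[:190]=0; m[350:]=0; m[:,:160]=0; m[:,240:]=0
q=np.concatenate([c for c in cv2.findContours(m,cv2.RETR_EXTERNAL,cv2.CHAIN_APPROX_NONE)[0] if cv2.contourArea(c)>30])
z=np.median(C[m>0][:,2]); print("z",z,cv2.minAreaRect(np.float32(onplane("top",q[:,0],z)[:,:2])))
o=observe();print(o["eef_pos"],o["tcp_rot"],o["opening"],o["ft_force"],o["torque"],o["time_s"])
E
```

```text
False
[0.4276 0.2298 0.0017] 0.03930898059686492 51.595459431409836 [-0.627  1.043  5.978] 5.4167
z 0.12524022019136982 ((0.4653710722923279, 0.235409677028656), (0.25736483931541443, 0.04385003075003624), 13.59368896484375)
[0.4264 0.2294 0.0985] [3.1413 0.0027 0.227 ] 0.039318225514433223 [ 0.3821 -0.0129 -1.8648] [-0.0084  0.0541  0.0275] 6.275
```

View pics/lift.png

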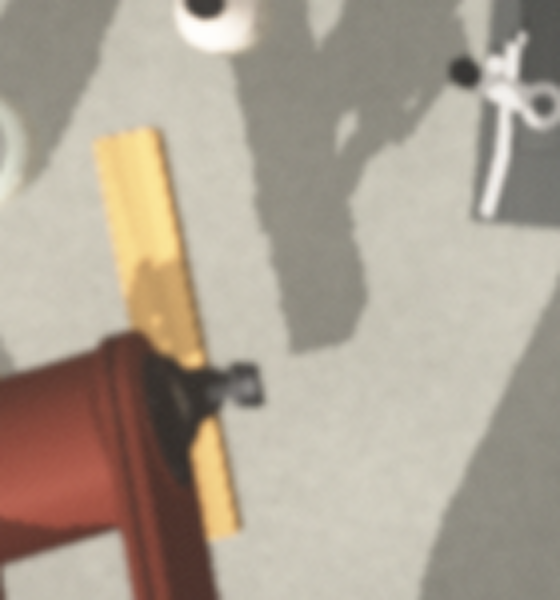

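The batten is held level: opening 39.3 mm, and the camera line agrees with the TCP to within about 1 mm. Now I carry it to the mouth and check alignment before lowering.

```bash
cat >> h.py <<'E'
AX=np.array([.614,.0025]); YC=-.063
U=np.array([np.cos(YC),np.sin(YC)]); V=np.array([-U[1],U[0]])
def cl(x,y,z): return [*(AX+x*U+y*V),z]
def st(k=("eef_pos","tcp_rot","opening","ft_force","time_s")):
    o=observe(); print(*[o[i] for i in k]); return o
E
python3 - <<'E'
from h import *
R=[np.pi,0,YC]
move_l(cl(-.24,0,.0985),feed=.2,rotation=R)
move_l(cl(-.23,0,.045),feed=.1)
st()
p,d=shot("top","pre",(240,150,340,300),4)
C=cloud("top",d);hsv=cv2.cvtColor(p,cv2.COLOR_RGB2HSV)
m=cv2.inRange(hsv,(10,90,60),(28,255,255)); m[:200]=0; m[330:]=0; m[:,:260]=0; m[:,320:]=0
for c in cv2.findContours(m,cv2.RETR_EXTERNAL,cv2.CHAIN_APPROX_NONE)[0]:
    if cv2.contourArea(c)>60:
        W=onplane("top",c[:,0],.071)[:,:2]; print(cv2.minAreaRect(np.float32(W)),"clamp frame",((W-AX)@np.c_[U,V]).min(0),((W-AX)@np.c_[U,V]).max(0))
E
```

```text
[0.3846 0.0172 0.0452] [-3.1416  0.0001 -0.0624] 0.03927543631385495 [ 0.9185 -0.2712 -1.3895] 8.2083
((0.4806414246559143, 0.010159534402191639), (0.04015219956636429, 0.15102159976959229), 86.96359252929688) clamp frame [-0.2089 -0.0207] [-0.058  0.02 ]
```

View pics/pre.png

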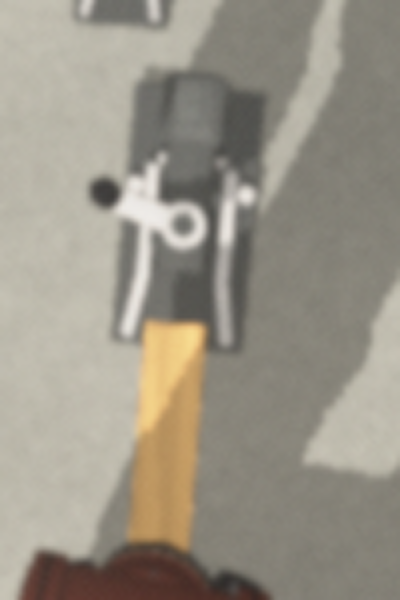

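The view shows the batten's front end at crop (147–207, 322), centred between the ledges' inner edges (140 and 217) and parallel to the base. Next I lower it and slide it gently.

```bash
python3 - <<'E'
from h import *
print(move_l(cl(-.23,0,.0145),feed=.05,max_force=5)); st()
print(move_l(cl(-.17,0,.0145),feed=.06,max_force=8)); st()
z=.0145
print(move_l(cl(-.110,0,z),feed=.03,max_force=9)); o=st()
print("clamp xy",(o["eef_pos"][:2]-AX)@np.c_[U,V])
E
```

```text
False
[0.3845 0.017  0.0144] [-3.1416  0.0002 -0.063 ] 0.03904213459167385 [ 0.4949  0.1294 -1.3768] 9.0167
False
[0.4438 0.0133 0.0143] [-3.1416  0.0007 -0.0629] 0.038886079879883344 [ 0.0254 -0.2392 -1.1957] 10.1667
True
[0.4905 0.0104 0.0137] [-3.1412  0.0048 -0.0632] 0.03925800370458272 [-0.5357 -0.337   3.5985] 11.6083
clamp xy [-0.1237  0.0001]
```

```bash
python3 - <<'E'
from h import *
o=st(); p=o["eef_pos"]
print(move_l([p[0]+.006*U[0],p[1]+.006*U[1],p[2]],feed=.015,max_force=12)); o=st()
print("clamp xy",(o["eef_pos"][:2]-AX)@np.c_[U,V])
gripper_to(.085); o=st(); p=o["eef_pos"]
move_l([p[0],p[1],.17],feed=.15)
# retreat back so that the picture is clear
gripper_to(.05); move_l(cl(-.2,0.0,.26),feed=.25)
pt,dt=shot("top","homeT",(250,160,320,290),4)
ps,ds=shot("side","homeS",(210,180,320,260),7)
hsv=cv2.cvtColor(pt,cv2.COLOR_RGB2HSV)
m=cv2.inRange(hsv,(10,90,60),(28,255,255)); m[:190]=0; m[340:]=0; m[:,:260]=0; m[:,320:]=0
for c in cv2.findContours(m,cv2.RETR_EXTERNAL,cv2.CHAIN_APPROX_NONE)[0]:
    if cv2.contourArea(c)>60:
        W=onplane("top",c[:,0],.04)[:,:2]; print(cv2.minAreaRect(np.float32(W)),"clamp frame",((W-AX)@np.c_[U,V]).min(0),((W-AX)@np.c_[U,V]).max(0))
# rear end: from side camera
print("expected rear corners side px",proj("side",[cl(-.215,s*.02,.04) for s in(1,-1)]),"front",proj("side",[cl(.045,.02,.04)]))
a=cv2.imread("pics/homeT.png");b=cv2.imread("pics/homeS.png"); 
h=np.zeros((560,770,3),np.uint8); h[:]=b; cv2.imwrite("pics/homeS.png",h)
st()
E
```

```text
[0.4905 0.0104 0.0137] [-3.1412  0.0048 -0.0632] 0.03925800370458272 [-0.5357 -0.337   3.5985] 11.6083
True
[0.4905 0.0105 0.0137] [-3.1413  0.0089 -0.0628] 0.039202649017343064 [-2.1691 -0.3043  4.8788] 11.8917
clamp xy [-0.1237  0.0002]
[0.4898 0.0106 0.013 ] [-3.1411  0.01   -0.0629] 0.08495315393077596 [-0.4123  0.7994  0.4518] 12.4083
((0.5042389631271362, 0.007127368822693825), (0.04198014736175537, 0.19023680686950684), 87.4520263671875) clamp frame [-0.2047 -0.0226] [-0.0144  0.0199]
expected rear corners side px [[323.269  255.6882]
 [329.248  248.907 ]] front [[255.5176 226.9402]]
[0.4142 0.0151 0.2584] [-3.1409  0.0121 -0.063 ] 0.04992531101893557 [ 0.9501 -0.562  -0.5947] 14.7667
```

View pics/homeS.png

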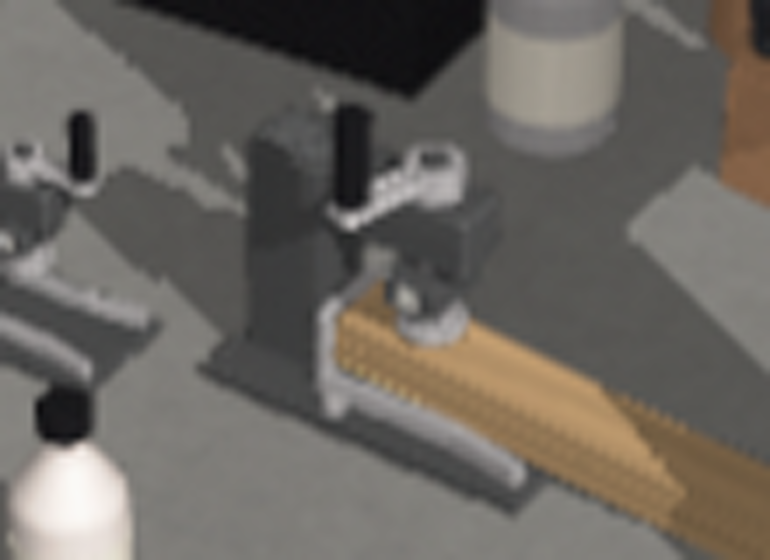

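The crop shows the batten seated under the foot with its end against the stop plate at (340,320) and no gap visible. The tab shows as a small spot at (405,297). I confirm seating with a gentle push from behind, then take the grip and start winding.

```bash
cat >> h.py <<'E'
def tab():
    "reach of material in the tab's box towards clamp +y, per camera: (mm, n points beyond 27 mm, mean z)"
    r=[]
    for n in("side","top"):
        p,d=get_image(n); C=cloud(n,d)[d>0]; L=(C[:,:2]-AX)@np.c_[U,V]
        k=(abs(L[:,0])<.011)&(L[:,1]>.012)&(L[:,1]<.05)&(C[:,2]>.046)&(C[:,2]<.094)
        y=np.sort(L[k,1]); r.append((len(y),round(1e3*y[-3],1) if len(y)>3 else None,int((y>.029).sum())))
    return r
def wind(c,th,steps,dth,r=.05,z=.157,feed=.06,look=False,gain=6e-5,f0=np.zeros(3)):
    for i in range(steps):
        th-=dth; e=np.array([np.cos(th),np.sin(th)])
        hit=move_l([*(c+r*e),z],feed=feed,max_force=45)
        f=(observe()["ft_force"]-f0)[:2]; fr=f@e; ft=f@[e[1],-e[0]]
        c=c+np.clip(gain*fr,-.0006,.0006)*e
        t=tab() if look else ""
        print(round(np.degrees(th),1),"fr %.1f ft %.1f"%(fr,ft),1e3*(c-AX),t,"HIT" if hit else "")
        if hit: break
    return c,th
E
python3 - <<'E'
from h import *
R=[np.pi,0,YC]
gripper_to(0.0)
move_l(cl(-.25,0,.10),feed=.2,rotation=R); move_l(cl(-.25,0,.022),feed=.15)
print(move_l(cl(-.20,0,.022),feed=.04,max_force=6)); o=st(); print("clamp",(o["eef_pos"][:2]-AX)@np.c_[U,V])
move_l(cl(-.25,0,.03),feed=.15); move_l(cl(-.25,0,.25),feed=.3); gripper_to(.05)
g=np.array([.6300,.0480])
movep([*g,.25],R); print(tab())
print(move_l([*g,.157],feed=.12,max_force=8)); o=observe(); f0=o["ft_force"]
gripper_to(.01,f_grip=30); o=st(("eef_pos","opening","grasp_force","ft_force","q","time_s")); print(o["ft_force"]-f0)
d=o["eef_pos"][:2]-AX; print(np.hypot(*d),np.degrees(np.arctan2(d[1],d[0]))); print(tab())
E
```

```text
True
[0.3854 0.017  0.0215] [-3.1414  0.004  -0.0628] 2.44448179568435e-05 [-0.1764  0.5878 -0.3051] 17.6417
clamp [-0.229   0.0001]
[(46, np.float64(25.8), 1), (0, None, 0)]
False
[0.6312 0.0504 0.1585] 0.01739405418258679 29.8965847492218 [1.4597 7.9443 1.9187] [-0.0468  0.2947  1.5773  0.004   1.2663  1.5851] 21.8083
[3.3172 8.1165 1.0299]
0.05088689484243145 70.25757832552216
[(50, np.float64(28.5), 0), (0, None, 0)]
```

Rear push met the end at finger centre −229 mm, which agrees with a batten seated at −215 plus the finger half-width. The grip is held (opening 17.4 mm), and its position shows the axis is about 1–2 mm further in +y. Winding with compliance next.

```bash
python3 - <<'E'
from h import *
f0=np.array([-1.86,-.17,.89])
c=np.array([.615,.0038]); p=observe()["eef_pos"][:2]-c; th=np.arctan2(p[1],p[0])
c,th=wind(c,th,9,np.radians(12),gain=1e-4,f0=f0)
c,th=wind(c,th,9,np.radians(12),gain=1e-4,f0=f0,look=True)
np.save("w.npy",[*c,th]); st(("eef_pos","opening","grasp_force","ft_force","q","time_s"))
E
```

```text
58.8 fr -3.1 ft -0.3 [0.8386 1.0329]  
46.8 fr -3.5 ft 0.5 [0.5978 0.7761]  
34.8 fr -1.8 ft -0.6 [0.4541 0.6761]  
22.8 fr -4.0 ft 0.3 [0.0899 0.5227]  
10.8 fr -2.6 ft -0.9 [-0.1634  0.4741]  
-1.2 fr -3.0 ft -0.4 [-0.4611  0.4801]  
-13.2 fr -2.8 ft -0.9 [-0.7315  0.5433]  
-25.2 fr -2.2 ft -2.4 [-0.9276  0.6354]  
-37.2 fr -2.4 ft -2.1 [-1.1165  0.7785]  
-49.2 fr -3.0 ft -2.9 [-1.3125  1.0052] [(47, np.float64(24.6), 0), (17, np.float64(22.7), 0)] 
-61.2 fr -1.4 ft -1.9 [-1.3784  1.1248] [(41, np.float64(23.8), 0), (5, np.float64(19.3), 0)] 
-73.2 fr -2.0 ft -2.6 [-1.4368  1.3178] [(44, np.float64(24.9), 0), (0, None, 0)] 
-85.2 fr -2.4 ft -2.3 [-1.4569  1.5548] [(41, np.float64(25.2), 1), (0, None, 0)] 
-97.2 fr -2.3 ft -2.3 [-1.4283  1.7824] [(40, np.float64(25.3), 0), (0, None, 0)] 
-109.2 fr -1.7 ft -2.4 [-1.3733  1.9409] [(34, np.float64(23.8), 0), (0, None, 0)] 
-121.2 fr -2.2 ft -2.3 [-1.2586  2.1305] [(38, np.float64(23.3), 0), (0, None, 0)] 
-133.2 fr -1.3 ft -1.9 [-1.1687  2.2265] [(37, np.float64(25.4), 0), (0, None, 0)] 
-145.2 fr -1.0 ft -0.4 [-1.0855  2.2844] [(31, np.float64(25.7), 0), (0, None, 0)] 
[ 0.5724 -0.0245  0.1584] 0.01724451632774936 30.521830916404724 [-0.5995 -0.6724  6.9604] [-0.1798  0.1584  1.7387 -0.0012  1.2424  1.4546] 28.6667
```

```bash
cat > w2.py <<'E'
from h import *
import sys
f0=np.array([-1.86,-.17,.89]); *c,th=np.load("w.npy"); c=np.array(c)
TH0=np.radians(70.8); lim=float(sys.argv[1]); d=float(sys.argv[2]); thr=float(sys.argv[3])
while np.degrees(TH0-th)<lim:
    th-=np.radians(d); e=np.array([np.cos(th),np.sin(th)])
    hit=move_l([*(c+.05*e),.157],feed=.06,max_force=45)
    f=(observe()["ft_force"]-f0)[:2]; fr=f@e; ft=f@[e[1],-e[0]]
    c=c+np.clip(1e-4*fr,-.0006,.0006)*e; t=tab()
    p=observe()["eef_pos"][:2]-c
    print(round(np.degrees(TH0-th),1),"fr %.1f ft %.1f"%(fr,ft),t,"r %.1f"%(1e3*np.hypot(*p)),"HIT" if hit else "")
    if hit or (t[0][1] and t[0][1]>thr and t[0][2]>=3): break
np.save("w.npy",[*c,th]); st(("eef_pos","opening","ft_force","q","time_s"))
E
python3 w2.py 310 12 28
```

```text
228.0 fr -1.6 ft -1.1 [(39, np.float64(25.5), 0), (0, None, 0)] r 49.9 
240.0 fr -0.4 ft -1.3 [(32, np.float64(26.7), 0), (0, None, 0)] r 49.7 
252.0 fr -0.9 ft -0.9 [(30, np.float64(24.4), 0), (0, None, 0)] r 49.6 
264.0 fr -0.9 ft -1.1 [(33, np.float64(24.8), 0), (0, None, 0)] r 49.5 
276.0 fr -0.7 ft -0.4 [(33, np.float64(25.4), 0), (0, None, 0)] r 49.4 
288.0 fr -0.5 ft -0.4 [(35, np.float64(26.1), 0), (0, None, 0)] r 49.3 
300.0 fr -1.5 ft -0.3 [(33, np.float64(26.9), 0), (0, None, 0)] r 49.3 
312.0 fr -0.1 ft -0.4 [(37, np.float64(25.4), 0), (0, None, 0)] r 49.3 
[0.5897 0.0478 0.1584] 0.017046677869081837 [-2.4859 -0.6015  9.0984] [-0.0516  0.2023  1.6884 -0.0013  1.2499  1.5828] 32.0667
```

```bash
python3 w2.py 500 8 29.5
```

```text
320.0 fr -0.7 ft -0.7 [(34, np.float64(25.9), 0), (0, None, 0)] r 49.3 
328.0 fr 0.3 ft -1.6 [(35, np.float64(24.3), 0), (0, None, 0)] r 49.3 
336.0 fr -0.2 ft -0.6 [(34, np.float64(26.1), 1), (0, None, 0)] r 49.3 
344.0 fr -0.4 ft -1.3 [(33, np.float64(24.2), 0), (0, None, 0)] r 49.4 
352.0 fr -0.5 ft -1.9 [(34, np.float64(24.9), 0), (0, None, 0)] r 49.5 
360.0 fr -0.5 ft -1.1 [(31, np.float64(28.0), 1), (0, None, 0)] r 49.6 
368.0 fr 0.0 ft -2.2 [(37, np.float64(33.6), 8), (3, None, 1)] r 49.6 
[0.6362 0.0486 0.1584] 0.017160599822267645 [-3.8824  0.1143  9.3065] [-0.0469  0.3087  1.5601 -0.0008  1.2729  1.5874] 34.6333
```

The tab began to come out at about 360° of winding and is roughly half out at 368°. I continue in small steps.

```bash
python3 w2.py 385 6 39.2; python3 - <<'E'
from h import *
ps,_=shot("side","tabS",(230,190,300,245),10)
E
```

```text
374.0 fr -0.9 ft -2.5 [(38, np.float64(38.9), 9), (21, np.float64(33.6), 6)] r 49.8 
380.0 fr -1.0 ft -2.3 [(40, np.float64(42.1), 15), (39, np.float64(36.9), 16)] r 49.9 
[0.6447 0.0432 0.1584] 0.0174671417738126 [-4.3872  1.0845  9.9815] [-0.0549  0.3273  1.5368 -0.0003  1.278   1.579 ] 35.3333
```

View pics/tabS.png

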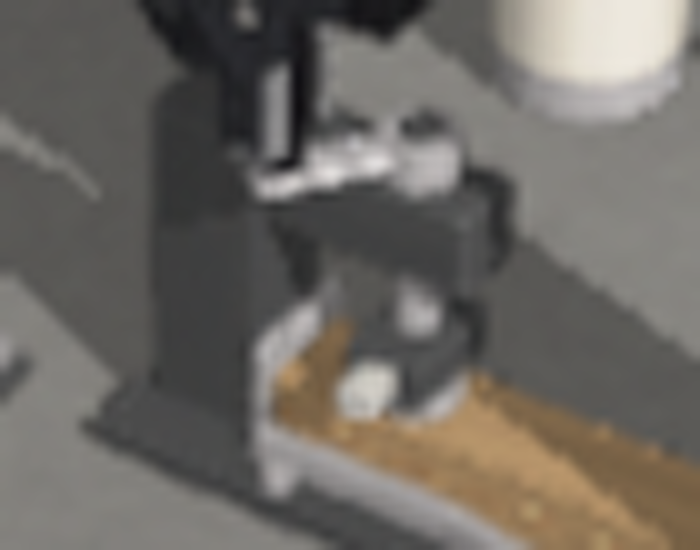

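The tab stands well out, with its bright end face at crop (365,395), i.e. side pixel (266,229). One more small step will show whether it still grows.

```bash
python3 - <<'E'
from h import *
for i in range(5): print(tab())
E
python3 w2.py 382 5 99;  python3 - <<'E'
from h import *
for i in range(5): print(tab())
E
```

```text
[(40, np.float64(38.3), 17), (39, np.float64(36.7), 17)]
[(40, np.float64(39.7), 12), (39, np.float64(36.8), 16)]
[(43, np.float64(40.7), 17), (39, np.float64(36.8), 16)]
[(39, np.float64(38.6), 12), (39, np.float64(36.9), 16)]
[(43, np.float64(39.9), 17), (38, np.float64(36.6), 16)]
385.0 fr 0.3 ft -3.2 [(40, np.float64(40.0), 16), (41, np.float64(37.1), 16)] r 49.9 
[0.6478 0.0404 0.1584] 0.017523949774107688 [-4.5279  2.0864  9.934 ] [-0.0591  0.3341  1.5282  0.0001  1.2799  1.5747] 36.2333
[(42, np.float64(38.7), 15), (42, np.float64(37.1), 17)]
[(34, np.float64(40.8), 14), (41, np.float64(37.0), 17)]
[(43, np.float64(38.8), 15), (42, np.float64(37.1), 18)]
[(38, np.float64(41.1), 14), (42, np.float64(36.9), 17)]
[(41, np.float64(38.8), 16), (42, np.float64(37.2), 17)]
```

Reach has levelled off between 380° and 385° (expected growth while popping is 3 mm per 5°). A last 5° gives certainty and stays inside the harmless 18°; then I let go.

```bash
python3 w2.py 386 4.5 99;  python3 - <<'E'
from h import *
for i in range(3): print(tab())
gripper_to(.05); p=observe()["eef_pos"]; move_l([p[0],p[1],.26],feed=.15)
move_l([.45,-.15,.32],feed=.3)
for i in range(5): print(tab())
ps,_=shot("side"); pt,_=shot("top")
a=cv2.resize(ps[195:255,225:345],None,fx=5,fy=5,interpolation=cv2.INTER_CUBIC)
b=cv2.resize(pt[155:310,250:330],None,fx=3,fy=3,interpolation=cv2.INTER_CUBIC)
im=np.zeros((470,780+60,3),np.uint8); im=np.zeros((470,800,3),np.uint8); im[:300,:550]=a[:,:550]; im[:465,555:795]=b
cv2.imwrite("pics/fin.png",im[...,::-1]); st()
E
```

```text
389.5 fr 0.3 ft -4.6 [(38, np.float64(40.1), 11), (42, np.float64(37.0), 17)] r 49.9 
[0.6505 0.0377 0.1584] 0.017230655342576118 [-4.2893  1.2831 10.1625] [-0.0631  0.3399  1.5209  0.0002  1.2816  1.5706] 37.0833
[(42, np.float64(40.0), 13), (42, np.float64(37.1), 17)]
[(39, np.float64(42.1), 12), (42, np.float64(37.1), 17)]
[(43, np.float64(40.5), 13), (42, np.float64(37.2), 17)]
[(42, np.float64(40.9), 14), (42, np.float64(37.2), 18)]
[(36, np.float64(39.0), 12), (42, np.float64(37.3), 17)]
[(40, np.float64(39.4), 16), (42, np.float64(37.1), 17)]
[(39, np.float64(39.6), 13), (42, np.float64(37.0), 17)]
[(41, np.float64(40.5), 16), (42, np.float64(37.1), 17)]
[ 0.4501 -0.1499  0.32  ] [ 3.1416 -0.     -0.0628] 0.050064459451467064 [-0.4997  0.2043 -0.1533] 40.3167
```

View pics/fin.png

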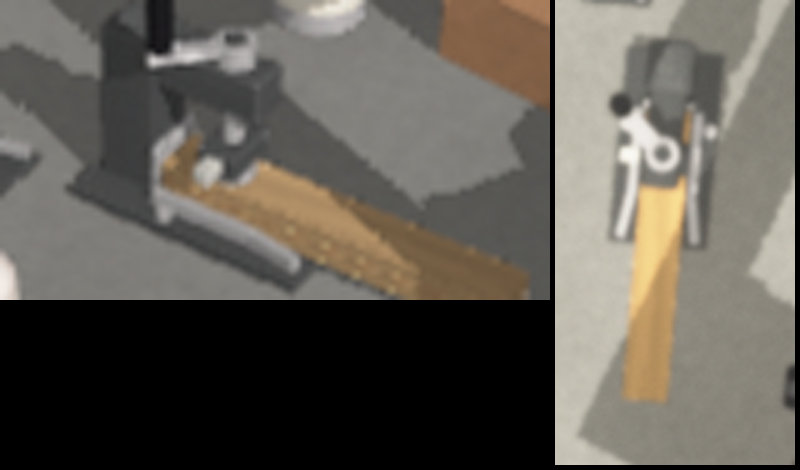

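The final view shows the tab fully out (bright slug at (208,170) in the left part), with its reach constant from 385° through release. The batten is straight in the channel against the stop, and the gripper is clear.

```bash
python3 -c "
from h import *
print(onplane('top',[(279.7,288)],.04), cl(-.215,0,.04)); job_done()"
```

```text
[[0.4004 0.0136 0.04  ]] [np.float64(0.39942652639839327), np.float64(0.01603604176044745), 0.04]
the job is handed in; nothing more can be done
```

The job is handed in: the batten is home against the stop plate, and the crank was wound until the force tab popped fully out, at most about 15° past that and within the harmless range. The gripper is clear, and I saw nothing else disturbed, though I did not check every bystander at the end.

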